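# Press the stopper cradle home with the ratchet clamp, free the clamp, shut the door

## Robot

A 6-joint arm with a two-finger parallel gripper is mounted at the origin on the work surface. World frame = base frame: x ahead of the robot, y to its left, z up, the work surface at z = 0. Lengths are in m, angles in degrees, forces in N, time in s.
With the tool pointing down it reaches from about 0.275 to 0.725 m from the base axis. Payload 5.6 kg.
Tool frame: the origin (TCP) lies on the mounting face of the last link; the fingertips stand 173 mm ahead of it and the grasp point (between the pads) lies 155 mm ahead of it; z points along the fingers, y is the line along which they close (so a half turn about z gives the same grasp; the last joint's range is limited). The gripper opens to 85 mm and grips with 20 to 120 N. Pads are 22 mm wide; open, the fingers measure 114 mm over their backs; the gripper's body (76 mm by 85 mm) begins 54 mm behind the grasp point. The pads swing forward as they close: fully open they stand 13 mm farther back than shut.
Start: joints at [-57.548, 14.616, 6.199, 0, -81.583, -16.306], TCP at [0.153, -0.528, 0.405] pointing down, gripper open.
Joint ranges: [-168.99, 168.99], [-69.2, 112.95], [-62.41, 85.93], [-164.36, 98.24], [-168.68, -3.75], [-174.98, 174.98]. Speed limits (degrees/s): [147.25, 147.25, 180, 180, 180, 180].

## Interface

Orientations are given as a 3x3 rotation matrix whose columns are the frame's x, y, z axes.
In Python, from cell import bot gives the robot as it stands.
- The arm moves only by the tool drive_tool, never from a script. Its argument "series" is one flat list of numbers, 7 for each row, row after row: the shift along the tool's x, y, z in cm, then the turn, a rotation vector about the tool's x, y, z in rad, then the finger opening in cm, from 0 to 8.54. A call has 1 to 12 rows; each row is the pose to reach, as a shift and turn from the pose commanded when the call began, along the tool's axes at that moment; what a row does not reach only later rows make up. A row lasts 1/8 s, in which the tool goes at most 62.5 mm and 10.7 degrees, less where a joint would pass 70% of its speed; a pose out of reach is approached as far as the arm can. A call with a gripper value outside its range is refused whole. The fingers move at their own pace and stop on an object; "force" is the grip in N (left out, the last holds). Time passes only in rows, so rows that repeat a pose let the fingers close. It gives the time, the measured TCP pose, the force, the opening and the grip force at its end, in the units of the state.
- bot.read_state(): the state, without advancing time (a new reading comes with each control period).
- bot.grab_frame(name): name is "side" or "top" or "wrist"; returns the picture (420x560x3 uint8, red, green, blue); there is no depth.
- bot.camera_info(name): a dict with "fov_y" (degrees; the focal length in pixels is half the picture's height over the tangent of half this angle, whatever the lens; pixels are square), "cx", "cy" (the principal point, pixels), "dist_coeffs" ([k1, k2, p1, p2, k3] as OpenCV has them; the pictures are not rectified), "R" (3x3) and "t" (3): a world point X has camera coordinates R X + t. Camera axes: x right, y down, z forward; pixel columns grow to the right and rows downward; lengths in m; the calibration is good to about 2 mm. A picture is of the moment at which its call begins: read the wrist's pose just before it. camera_info takes no time and is no camera call; for the wrist camera it gives the pose at the moment of the call.
- bot.job_done(): hands the job in; it is judged then, once.
Trained networks look in the newest picture that a camera, given by its name, has taken for a name from the list of things; names that differ only in an ending like _2 or _b are one class to them, and where a whole thing is asked for, a point or a joint stands for the part that bears it (a point fixed in the world has none). Each returns a list of dicts, best first, with "conf" (0 to 1); they miss things now and then, are a little off and sometimes report something else, mostly with a low value. They report only what shows in the picture. A call takes as long as a camera call.
- bot.find_in(camera, target): "extent" ([left, top, right, bottom] in pixels, round what is visible of it).
- bot.cut_out(camera, target): "mask" (420x560 bool, what is visible of it) and "extent" ([left, top, right, bottom] in pixels, round what is visible of it).
- bot.pinpoint(camera, target): "position" ([column, row] in pixels: a listed point, or the origin of a listed thing).
The state is a dict: "clock": time; "joint_positions": joint angles; "dq": joint speeds; "joint_torque": joint torques, N m; "tool_pos": TCP position; "eef_rot": TCP orientation; "ft_force": force on the tool from outside, world axes, zero at the start; "moment": the same for the moment, N m; "finger_gap": finger opening in m; "gripper_force": force on a finger pad.
Only numpy, scipy, OpenCV 4.12 (cv2) and the standard library are available. Lean on these libraries where they do the work, as an engineer would, in place of code of your own. Each camera call takes 0.05 s, during which the arm holds its last target. There are 200 camera calls.

## Task

Pump the clamp's trigger until its jaw has pushed the stopper cradle fully home against the back wall of its compartment, never touching the cradle, the jaw or the jaw's pad with the robot. Then press the clamp's release button and keep it down until the jaw has sprung all the way back out of the doorway, and slide the chrome door fully shut against its frame. Leave the four loose tools in the drawer where they lie.

Things in the scene. Friction and masses are not known exactly. Their poses are not given: they have to be found in the camera images.
- compartment: Small open-topped walnut compartment fixed on the drawer floor. Origin: on the drawer floor (8 mm above the work surface), in the middle of the doorway. Its y axis points into the compartment, its x axis along the door's track towards the frame (shutting direction), z up. Doorway 64 mm wide (x -32 to +32), back wall face at y = +72 mm, walls up to z = 60 mm, frame post that the door shuts on at x = +32 to +46 mm, up to z = 68 mm.
- cradle (a joint): Travel (m) of the walnut stopper cradle, a tight block 60 x 40 mm, 34 mm high, with a brass bottle stopper standing in it (its top 79 mm above the drawer floor), sliding along the compartment's +y. 0 = foremost, 0.020 = fully home against the back wall; starts at 0 to 0.008. It stays where the jaw leaves it (about 7 N of friction).
- cradle_front (a point): Centre of the cradle's front face, which the jaw's pad pushes; the cradle's body reaches 40 mm from here along +y.
- door (a joint): Travel (m) of the chrome sliding door (72 mm wide, 6 mm thick, top 59 mm above the drawer floor) along the compartment's +x. 0 = fully open, 0.070 = shut against the frame; starts at 0 to 0.012. About 2 N to move; it stays where it is left. The jaw blocks it while it stands in the doorway.
- door_tab (a point): Middle of the flat upright tab on the middle of the door's top edge, by which the door is pushed. Tab 8 mm thick (x), 30 mm wide (y), standing 33 mm up from the door's top edge; its top lies 15 mm above this point, the door's top edge 18 mm below; this point lies 77 mm above the drawer floor.
- clamp: One-hand ratchet clamp fixed on the drawer floor in front of the doorway: black housing of two cheeks (50 mm wide over all, y -100 to -20 mm, 78 mm high), toothed steel bar, brass release button on top, dark steel trigger paddle at the back. Origin on the drawer floor, 28 to 40 mm in front of the doorway; axes as the compartment's: the jaw advances along +y into the doorway, the trigger lies towards -y.
- jaw (a joint): Advance (m) of the jaw with its toothed bar along the clamp's +y. 0 = fully back, at most 0.072. Teeth every 10 mm: each full pump of the trigger advances it one tooth (10 mm, up to 13 mm at the end of the stroke, from which it slips back to the tooth); the ratchet holds it. When freed, a spring of 3 to 4 N drives it back to 0.
- pad_face (a point): Centre of the front face of the jaw's rubber pad, 26 mm wide, 24 mm high, 14 mm ahead of the clamp's origin when the jaw is at 0. The pad is sprung (12 N, gives up to 10 mm), so it takes up what is left of a stroke when the cradle is home; pumping on after that, the trigger goes stiff and should not be forced.
- trigger (a joint): Angle (rad) of the trigger lever about its pivot (along the clamp's x, at y = -88 mm, z = 66 mm in the clamp's frame). 0 = up at rest, sloping up by 0.28 rad towards its end; 0.50 = fully down. At least 0.44 is needed to gain a tooth, and it must be let right up again (a spring lifts it) before the next pump. Takes about 5 N empty and up to about 20 N under load.
- trigger_top (a point): Middle of the upper face of the trigger's paddle (34 mm wide in x, 44 mm long in y, 8 mm thick), 75 mm from the pivot; it is pressed straight down, by 37 mm for a full stroke, and moves less than 4 mm sideways.
- release (a joint): Travel (m) of the release button, pressed straight down. 0 = up, 0.0065 = fully down. The ratchet lets go when it is deeper than about 0.004 and catches again as soon as it comes up; it needs 4 to 8 N. It also clicks down and up by itself by 3.5 mm as a tooth passes. The jaw runs back only while the trigger is fully up.
- release_top (a point): Centre of the top of the round brass release button, 22 mm in diameter, 88 mm above the drawer floor, sticking out 12 mm above the housing.
- corkscrew: Nickel rack-and-pinion corkscrew, 140 x 60 mm, 18 mm high, lying loose beside the work; leave alone. Origin under its middle.
- can_opener: Bronze bull-head can opener, 125 x 50 mm, 14 mm high, lying loose; leave alone. Origin under its middle.
- church_key: Cream-handled church key, 95 x 18 mm, 8 mm high, lying loose; leave alone. Origin under its middle.
- capsule_cutter: Pewter U-shaped capsule cutter, 60 x 60 mm, 16 mm high, lying loose; leave alone. Origin under its middle.

How it is judged:
By the outcome, as a careful person would: the job done as asked, in the order asked, and still so for the second after the job is handed in, with the robot touching nothing.
It also fails if it takes over 51 s, if anything falls off the work surface, if the arm or the gripper's body presses on something with over 40 N, if the wrist force passes 120 N, or if a joint passes its speed limit or range.

## Working session

There is one attempt and no reset: what is moved stays moved. The work goes in short steps, Python scripts to look and compute and a tool call to move; the robot and the scene stay as the last step left them, time stands still between calls to the robot, and variables do not carry over. Pictures are saved under pics/ and viewed, at most 10 in all, crops included, and the job is handed in when it is done.

Besides the shell and the picture viewer there is one more tool, called after "Emit:" as name(argument=value, ...) on one line, values as JSON. drive_tool: Moves the arm, as the interface text tells. Its arguments: {"type":"object","properties":{"series":{"type":"array"},"force":{"type":"number"}},"required":["series"]}

```bash
ls; mkdir -p pics
cat > h.py <<'E'
from cell import bot
import numpy as np, cv2
def cam(n):
    c=bot.camera_info(n); f=210/np.tan(np.radians(c["fov_y"])/2)
    K=np.array([[f,0,c["cx"]],[0,f,c["cy"]],[0,0,1]]); return K,np.array(c["dist_coeffs"],float),np.array(c["R"]),np.array(c["t"])
def ray(n,p):
    K,d,R,t=cam(n); u=cv2.undistortPoints(np.array([[p]],float),K,d)[0,0]
    return -R.T@t, R.T@np.array([u[0],u[1],1])
def atz(n,p,z):
    o,v=ray(n,p); return o+v*(z-o[2])/v[2]
def proj(n,X):
    K,d,R,t=cam(n); return cv2.projectPoints(np.array(X,float).reshape(-1,3),cv2.Rodrigues(R)[0],t,K,d)[0][:,0]
def save(n,name):
    im=bot.grab_frame(n); cv2.imwrite("pics/"+name,im[:,:,::-1]); return im
E
python3 - <<'E'
from h import *
for n in("top","side"):
    save(n,n+"0.png")
    print(n,"cam at",ray(n,(280,210))[0].round(3))
    for t,z in dict(compartment=.008,cradle_front=.025,door_tab=.085,clamp=.008,pad_face=.05,trigger_top=.09,release_top=.096,corkscrew=.008,can_opener=.008,church_key=.008,capsule_cutter=.008).items():
        for r in bot.pinpoint(n,t)[:2]: print(t,round(r["conf"],2),np.round(r["position"],1),atz(n,r["position"],z).round(4))
print(bot.read_state())
E
```

```text
pics
top cam at [0.477 0.077 0.837]
compartment 0.89 [331.1 205.9] [ 0.6184 -0.0595  0.008 ]
compartment 0.18 [379.4 202.9] [ 0.6275 -0.1676  0.008 ]
cradle_front 0.86 [327.9 205.7] [ 0.6158 -0.0498  0.025 ]
door_tab 0.74 [329.9 234.4] [ 0.5484 -0.0442  0.085 ]
clamp 0.96 [343.6 208.9] [ 0.6123 -0.0871  0.008 ]
pad_face 0.44 [340.8 202.8] [ 0.6183 -0.0731  0.05  ]
trigger_top 0.83 [432.8 214. ] [ 0.5924 -0.2527  0.09  ]
release_top 0.47 [380.5 204.8] [ 0.6078 -0.1437  0.096 ]
corkscrew 0.85 [313.3 145.7] [ 0.7555 -0.0201  0.008 ]
can_opener 0.59 [391.2 158.5] [ 0.7306 -0.1981  0.008 ]
can_opener 0.24 [308.8 147. ] [ 0.7521 -0.01    0.008 ]
church_key 0.67 [325.7 203.7] [ 0.6231 -0.0476  0.008 ]
church_key 0.56 [378.  255.6] [ 0.5113 -0.1616  0.008 ]
capsule_cutter 0.93 [288.4 252.1] [0.5158 0.0332 0.008 ]
side cam at [ 0.368 -0.406  0.641]
compartment 0.6 [313.1 295.5] [ 0.6158 -0.0559  0.008 ]
compartment 0.51 [374.5 368.4] [ 0.6354 -0.2191  0.008 ]
cradle_front 0.86 [307.  275.7] [ 0.6204 -0.023   0.025 ]
door_tab 0.6 [279.3 279.9] [ 0.5509 -0.0479  0.085 ]
clamp 0.56 [320.  308.9]
[... 642 characters left out ...]
   -8.15833340e+01, -1.63050962e+01]), 'dq': array([-0.09428542,  0.03144189, -0.08938421, -0.09617484,  0.03835046,
       -0.09537422]), 'joint_torque': array([-2.03402815e-04, -3.86408758e+01,  2.38068599e+01,  5.36804304e+00,
       -6.11239484e-04, -2.29292561e-05]), 'tool_pos': array([ 0.1529808 , -0.52828417,  0.40466701]), 'eef_rot': array([[-9.60545062e-01, -2.78124405e-01, -1.18913368e-06],
       [-2.78124405e-01,  9.60545061e-01,  3.80324055e-05],
       [-9.43552366e-06,  3.68625663e-05, -9.99999999e-01]]), 'ft_force': array([-0.18417036,  0.18405535,  0.41535711]), 'moment': array([-0.01103577, -0.03165087, -0.00130715]), 'gripper_force': 0.0, 'finger_gap': 0.08556462357088457}
```

```bash
python3 -c "
import cv2,numpy as np
cv2.imwrite('pics/both0.png',cv2.resize(np.vstack([cv2.imread('pics/top0.png'),cv2.imread('pics/side0.png')]),(400,600)))"
```

```text
(no output)
```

View pics/top0.png

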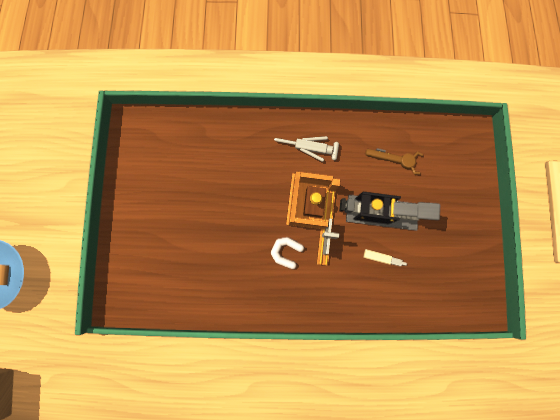

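View pics/side0.png

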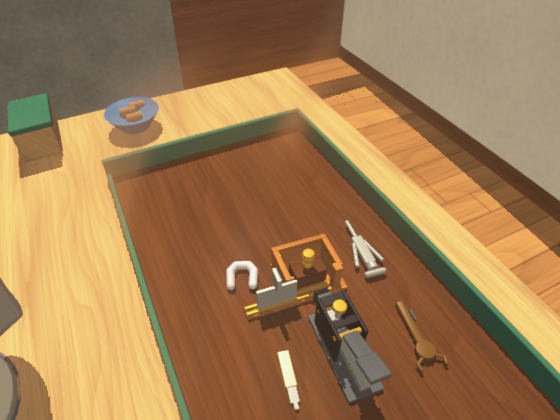

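```bash
cat > fit.py <<'E'
from h import *
from scipy.optimize import least_squares
def fit(obs):
    # params: x,y,yaw,d(clamp),door y,door travel,cradle travel,release y,jaw
    def pts(p):
        x,y,a,d,dy,dt,ct,ry,j=p; c,s=np.cos(a),np.sin(a)
        L=dict(compartment=(0,0,.008),cradle_front=(0,.012+ct,.025),door_tab=(-.074+dt,dy,.085),clamp=(0,-d,.008),pad_face=(0,-d+.014+j,.05),
          trigger_top=(0,-d-.161,.0985),release_top=(0,-d+ry,.096))
        return {k:np.array([x+c*u-s*v,y+s*u+c*v,w]) for k,(u,v,w) in L.items()}
    C={}
    def res(p):
        P=pts(p); r=[]
        for n,k,uv,w in obs: r+=list(w*(proj(n,P[k])[0]-uv))
        return np.r_[r,(p[3]-.034)/.004,(p[4]+.006)/.004,(p[5]-.006)/.005,(p[6]-.004)/.004,(p[8])/.002,(p[7]+.06)/.03]
    s=least_squares(res,[.617,-.058,-.1,.034,-.006,.006,.004,-.06,0],loss="soft_l1",x_scale=.01)
    return s.x,pts(s.x),res(s.x)
if __name__=="__main__":
    obs=[]
    for n in("top","side"):
        bot.grab_frame(n)
        for k in("compartment","cradle_front","door_tab","clamp","pad_face","trigger_top","release_top"):
            r=bot.pinpoint(n,k)
            if r: obs.append((n,k,np.array(r[0]["position"]),1 if r[0]["conf"]>.55 else .4))
    p,P,r=fit(obs); print(p.round(4))
    for k in P: print(k,P[k].round(4))
    for i,o in enumerate(obs): print(o[0],o[1],r[2*i:2*i+2].round(1))
E
python3 fit.py
```

```text
[ 0.6145 -0.0487 -0.0892  0.0336 -0.0259  0.0512  0.0047 -0.056  -0.0007]
compartment [ 0.6145 -0.0487  0.008 ]
cradle_front [ 0.6159 -0.032   0.025 ]
door_tab [ 0.5895 -0.0725  0.085 ]
clamp [ 0.6115 -0.0821  0.008 ]
pad_face [ 0.6126 -0.0689  0.05  ]
trigger_top [ 0.5971 -0.2425  0.0985]
release_top [ 0.6065 -0.1379  0.096 ]
top compartment [-3.4  2.9]
top cradle_front [-5.8 -1.1]
top door_tab [-86.1   0.9]
top clamp [-3.7  0.3]
top pad_face [0.1 1.5]
top trigger_top [ 0.1 -0.1]
top release_top [-1.1  1.2]
side compartment [1.7 1.7]
side cradle_front [0.7 4.2]
side door_tab [12.1  0.8]
side clamp [ 1.6 -1. ]
side pad_face [-0.4 -1.9]
side trigger_top [1.  0.8]
side release_top [-0.8  0.7]
```

Emit:
drive_tool(series=[-3,1,0.5,0,0,0.03,0,-8,2.4,1.5,0,0,0.07,0,-13.5,4,2.5,0,0,0.11,0,-19,5.7,4,0,0,0.15,0,-24.5,7.3,5.5,0,0,0.19,0,-30,9,7,0,0,0.23,0,-35.5,10.6,8.5,0,0,0.27,0,-41,12.2,10,0,0,0.31,0,-46,13.7,11,0,0,0.35,0,-49.5,14.8,11.5,0,0,0.377,0,-50.6,15.1,11.5,0,0,0.377,0,-50.6,15.1,11.5,0,0,0.377,0])

```text
clock: 3.5
tool_pos: [0.5972, -0.2424, 0.2895]
eef_rot: [[-0.996, 0.094, -0.0], [0.094, 0.996, -0.0], [0.0, -0.0, -1.0]]
ft_force: [0.1, -0.6, -0.6]
finger_gap: 0.0001
gripper_force: 0.0
```

Run:
```python
from h import *
s=bot.read_state(); print(s["clock"],s["tool_pos"].round(4),s["eef_rot"].round(3),s["ft_force"].round(2),s["finger_gap"])
save("wrist","w1.png")
for k,z in dict(trigger_top=.0985,release_top=.096,door_tab=.085,clamp=.008).items():
    for r in bot.pinpoint("wrist",k)[:1]: print(k,round(r["conf"],2),np.round(r["position"]),atz("wrist",r["position"],z).round(4))
save("side","s1.png")
for k,z in dict(trigger_top=.0985,release_top=.096,door_tab=.085).items():
    for r in bot.pinpoint("side",k)[:1]: print(k,round(r["conf"],2),np.round(r["position"]),atz("side",r["position"],z).round(4))
a=cv2.imread("pics/w1.png");b=cv2.imread("pics/s1.png");cv2.imwrite("pics/ws1.png",cv2.resize(np.hstack([a,b[100:,130:]]) if 0 else np.hstack([a,b]),(800,300)))
```

```text
3.5 [ 0.5972 -0.2424  0.2895] [[-0.996  0.094 -0.   ]
 [ 0.094  0.996 -0.   ]
 [ 0.    -0.    -1.   ]] [ 0.06 -0.61 -0.64] 8.30248410949131e-05
trigger_top 0.6 [273. 260.] [ 0.5984 -0.247   0.0985]
release_top 0.85 [458. 257.] [ 0.6092 -0.138   0.096 ]
door_tab 0.43 [454. 260.] [ 0.6174 -0.1338  0.085 ]
clamp 0.7 [460. 212.] [ 0.6157 -0.0876  0.008 ]
trigger_top 0.69 [376. 366.] [ 0.6003 -0.2438  0.0985]
release_top 0.64 [339. 306.] [ 0.6082 -0.1388  0.096 ]
door_tab 0.8 [274. 283.] [ 0.5411 -0.05    0.085 ]
```

View pics/ws1.png

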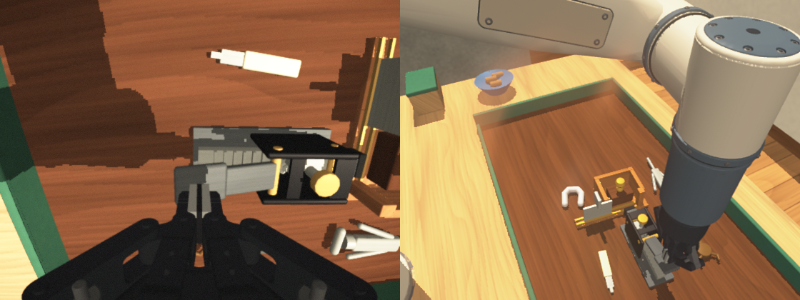

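Emit:
drive_tool(series=[-0.2,-0.2,1.2,0,0,0,0,-0.2,-0.2,2.2,0,0,0,0,-0.2,-0.2,3.2,0,0,0,0,-0.2,-0.2,4.2,0,0,0,0,-0.2,-0.2,5,0,0,0,0,-0.2,-0.2,5.3,0,0,0,0,-0.2,-0.2,5.3,0,0,0,0])

```text
clock: 4.82
tool_pos: [0.599, -0.2452, 0.2374]
eef_rot: [[-0.996, 0.095, 0.001], [0.095, 0.996, -0.002], [-0.001, -0.002, -1.0]]
ft_force: [-1.4, -1.3, 8.2]
finger_gap: -0.0002
gripper_force: 3.9
```

Run:
```python
from h import *
save("side","s2.png")
for k,z in dict(pad_face=.05,cradle_front=.025,trigger_top=.06).items():
    for r in bot.pinpoint("side",k)[:1]: print(k,round(r["conf"],2),np.round(r["position"]),atz("side",r["position"],z).round(4))
a=cv2.imread("pics/s2.png")[210:420,210:490];cv2.imwrite("pics/s2c.png",cv2.resize(a,(800,600)))
```

```text
pad_face 0.58 [315. 289.] [ 0.6078 -0.0696  0.05  ]
cradle_front 0.88 [306. 276.] [ 0.6185 -0.0233  0.025 ]
trigger_top 0.56 [369. 380.] [ 0.597  -0.2454  0.06  ]
```

View pics/s2c.png

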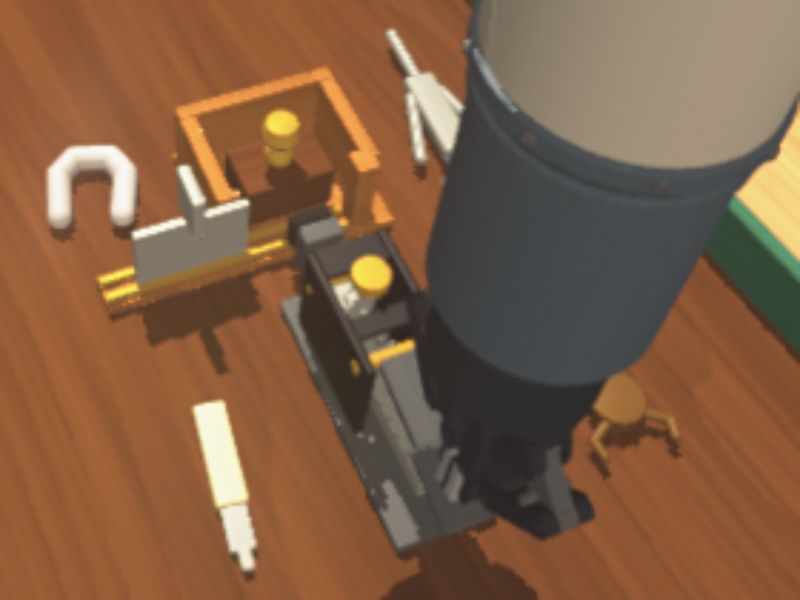

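Emit:
drive_tool(series=[0,0,0.2,0,0,0,0,0,0,-1.3,0,0,0,0,0,0,-2.8,0,0,0,0,0,0,-4.2,0,0,0,0,0,0,-4.2,0,0,0,0,0,0,-3.2,0,0,0,0,0,0,-2,0,0,0,0,0,0,-0.9,0,0,0,0,0,0,0,0,0,0,0,0,0,0.2,0,0,0,0,0,0,0.2,0,0,0,0])

```text
clock: 6.4
tool_pos: [0.599, -0.2451, 0.2365]
eef_rot: [[-0.996, 0.094, 0.002], [0.094, 0.996, -0.002], [-0.002, -0.002, -1.0]]
ft_force: [-3.5, 0.4, 15.2]
finger_gap: -0.0002
gripper_force: 7.6
```

```bash
cat > chk.py <<'E'
from h import *
im=save("side","t%d.png"%(bot.read_state()["clock"]*100))
for k,z in dict(pad_face=.05,cradle_front=.025,trigger_top=.06).items():
    for r in bot.pinpoint("side",k)[:1]: print(k,round(r["conf"],2),np.round(r["position"],1),atz("side",r["position"],z).round(4))
E
python3 chk.py
```

```text
pad_face 0.62 [312.9 282.1] [ 0.6127 -0.055   0.05  ]
cradle_front 0.69 [311.1 275.3] [ 0.6276 -0.0255  0.025 ]
trigger_top 0.7 [370.6 382.7] [ 0.5961 -0.2497  0.06  ]
```

Emit:
drive_tool(series=[0,0,-1.5,0,0,0,0,0,0,-3,0,0,0,0,0,0,-4.4,0,0,0,0,0,0,-4.4,0,0,0,0,0,0,-3.4,0,0,0,0,0,0,-2.2,0,0,0,0,0,0,-1.1,0,0,0,0,0,0,-0.2,0,0,0,0,0,0,0,0,0,0,0,0,0,0,0,0,0,0])

```text
clock: 7.85
tool_pos: [0.599, -0.2451, 0.2365]
eef_rot: [[-0.996, 0.094, 0.002], [0.094, 0.996, -0.002], [-0.002, -0.002, -1.0]]
ft_force: [-2.6, 1.4, 16.1]
finger_gap: -0.0002
gripper_force: 7.6
```

```bash
python3 chk.py
```

```text
pad_face 0.5 [313.  279.6] [ 0.6155 -0.0505  0.05  ]
cradle_front 0.57 [306.1 276.9] [ 0.6176 -0.0246  0.025 ]
trigger_top 0.93 [370.5 381.3] [ 0.5971 -0.2479  0.06  ]
```

Emit:
drive_tool(series=[0,0,-1.5,0,0,0,0,0,0,-3,0,0,0,0,0,0,-4.4,0,0,0,0,0,0,-4.4,0,0,0,0,0,0,-3.4,0,0,0,0,0,0,-2.2,0,0,0,0,0,0,-1.1,0,0,0,0,0,0,-0.2,0,0,0,0,0,0,0,0,0,0,0,0,0,0,0,0,0,0])

```text
clock: 9.3
tool_pos: [0.599, -0.2451, 0.2365]
eef_rot: [[-0.996, 0.094, 0.002], [0.094, 0.996, -0.002], [-0.002, -0.002, -1.0]]
ft_force: [-3.8, 0.3, 15.9]
finger_gap: -0.0002
gripper_force: 7.5
```

```bash
python3 chk.py
python3 - <<'E'
import cv2,glob,os
f=max(glob.glob('pics/t*.png'),key=os.path.getmtime)
cv2.imwrite('pics/c4.png',cv2.resize(cv2.imread(f)[220:340,250:410],(800,600)))
E
```

```text
pad_face 0.41 [308.4 274.1] [ 0.6141 -0.0366  0.05  ]
cradle_front 0.58 [307.3 272.8] [ 0.6241 -0.0174  0.025 ]
trigger_top 0.87 [370.4 380.7] [ 0.5975 -0.2471  0.06  ]
```

View pics/c4.png

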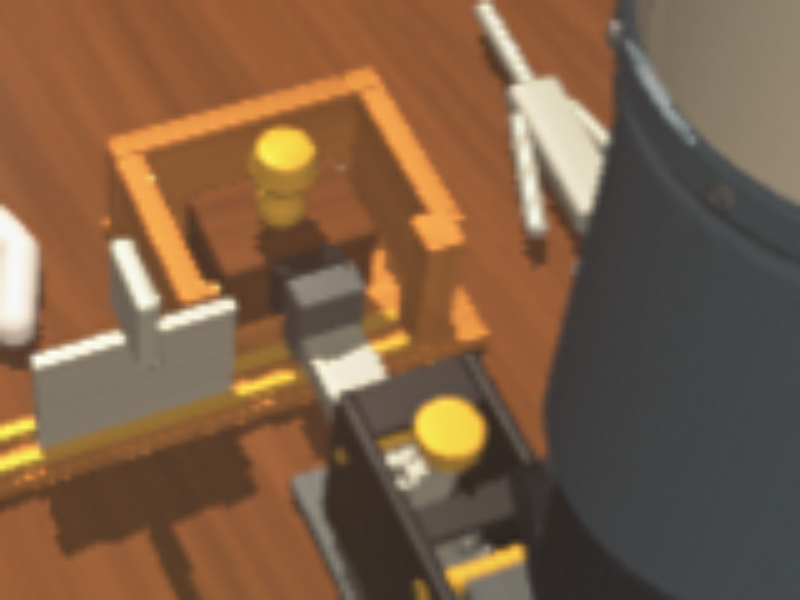

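The jaw (crop ~(325,290)) stands in the doorway with its pad at the cradle; there is still a gap behind the cradle. I'll keep pumping.

Emit:
drive_tool(series=[0,0,-1.5,0,0,0,0,0,0,-3,0,0,0,0,0,0,-4.4,0,0,0,0,0,0,-4.4,0,0,0,0,0,0,-3.4,0,0,0,0,0,0,-2.2,0,0,0,0,0,0,-1.1,0,0,0,0,0,0,-0.2,0,0,0,0,0,0,0,0,0,0,0,0,0,0,0,0,0,0])

```text
clock: 10.75
tool_pos: [0.5989, -0.2451, 0.2365]
eef_rot: [[-0.996, 0.094, 0.002], [0.094, 0.996, -0.002], [-0.002, -0.002, -1.0]]
ft_force: [-3.3, 1.6, 15.2]
finger_gap: -0.0001
gripper_force: 7.5
```

```bash
python3 chk.py
python3 - <<'E'
import cv2,glob,os
f=max(glob.glob('pics/t*.png'),key=os.path.getmtime)
cv2.imwrite('pics/c5.png',cv2.resize(cv2.imread(f)[220:340,250:410],(800,600)))
E
```

```text
pad_face 0.56 [306.5 272.9] [ 0.6123 -0.0328  0.05  ]
cradle_front 0.73 [306.9 268. ] [ 0.6288 -0.0074  0.025 ]
trigger_top 0.78 [371.  381.9] [ 0.5973 -0.249   0.06  ]
```

View pics/c5.png

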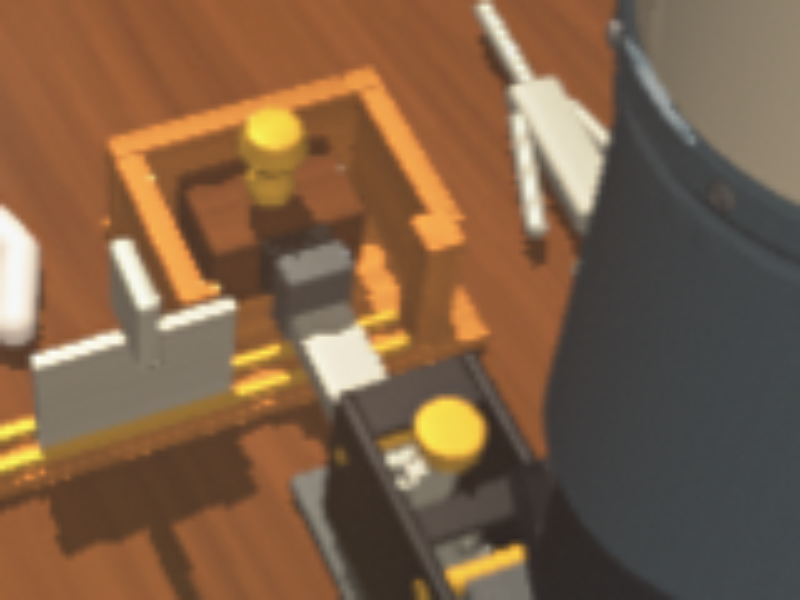

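The cradle has moved back with the stopper (now at crop (272,130)), but it isn't clearly home yet. One more pump.

Emit:
drive_tool(series=[0,0,-1.5,0,0,0,0,0,0,-3,0,0,0,0,0,0,-4.4,0,0,0,0,0,0,-4.4,0,0,0,0,0,0,-3.4,0,0,0,0,0,0,-2.2,0,0,0,0,0,0,-1.1,0,0,0,0,0,0,-0.2,0,0,0,0,0,0,0,0,0,0,0,0,0,0,0,0,0,0])

```text
clock: 12.2
tool_pos: [0.5989, -0.2452, 0.2367]
eef_rot: [[-0.996, 0.094, 0.002], [0.094, 0.996, -0.002], [-0.002, -0.002, -1.0]]
ft_force: [-3.8, 0.8, 15.9]
finger_gap: -0.0003
gripper_force: 8.2
```

```bash
python3 chk.py
python3 - <<'E'
import cv2,glob,os,numpy as np
from h import *
f=max(glob.glob('pics/t*.png'),key=os.path.getmtime)
im=cv2.imread(f)
a=cv2.resize(im[220:340,250:410],(800,600),interpolation=cv2.INTER_CUBIC)
# predicted stopper-top and cradle back top edge at home, cradle body centre y=.052, compartment ~ (.6155,-.052), yaw -.095
cv2.imwrite('pics/c6.png',a)
def W(u,v,w): 
    c,s=np.cos(-.095),np.sin(-.095); return (.616+c*u-s*v,-.052+s*u+c*v,.008+w)
print("stopper top home/10mm short",proj("side",[W(0,.052,.079),W(0,.042,.079)]),"wall top corners",proj("side",[W(-.03,.072,.06),W(.03,.072,.06)]))
E
```

```text
cradle_front 0.82 [299.3 266.2] [0.6181 0.0025 0.025 ]
trigger_top 0.92 [370.5 378.6] [ 0.5994 -0.2446  0.06  ]
stopper top home/10mm short [[302.95221132 245.0530698 ]
 [305.21519224 249.13262061]] wall top corners [[282.79484077 248.46953081]
 [313.14062801 239.71995965]]
```

View pics/c6.png

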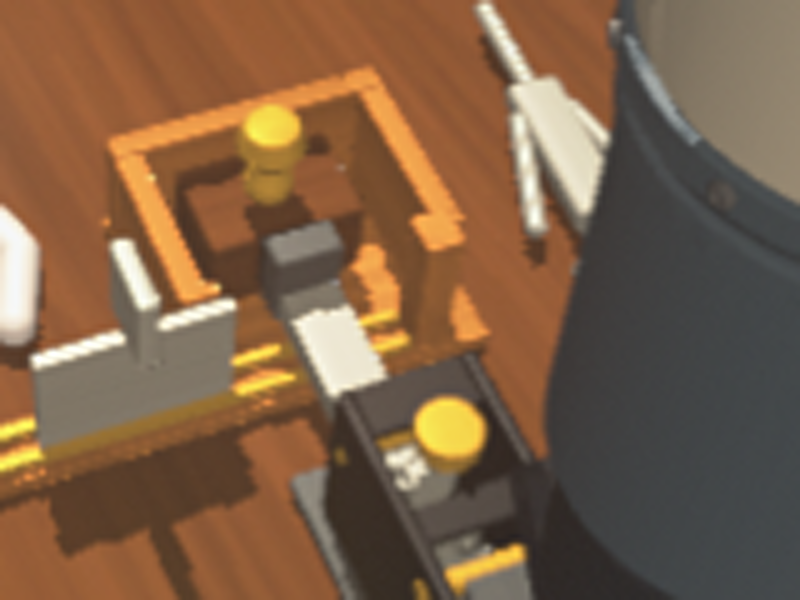

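Pump 6 moved the stopper only about 1 px while the jaw gained a tooth and the pad compressed, so the cradle is home. Next is the release button.

Emit:
drive_tool(series=[0,0,-2,0,0,0,0,0,0,-5,0,0,0,0,0,2,-6.5,0,0,0,0,0,5.5,-6.5,0,0,0,0,0.1,9,-6.5,0,0,0,0,0.1,10.6,-6,0,0,0,0,0.1,10.6,-4.4,0,0,0,0,0.1,10.6,-3.6,0,0,0,0,0.1,10.6,-3,0,0,0,0,0.1,10.6,-2.75,0,0,0,0,0.1,10.6,-2.75,0,0,0,0,0.1,10.6,-2.75,0,0,0,0])

```text
clock: 13.9
tool_pos: [0.6075, -0.1398, 0.263]
eef_rot: [[-0.995, 0.096, -0.0], [0.096, 0.995, -0.0], [0.0, -0.0, -1.0]]
ft_force: [-4.1, 1.6, 6.8]
finger_gap: -0.0003
gripper_force: 3.2
```

Run:
```python
from h import *
a=save("side","s7.png"); b=save("top","t7.png")
for n in("side","top"):
  for k,z in dict(pad_face=.05,door_tab=.085).items():
    for r in bot.pinpoint(n,k)[:1]: print(n,k,round(r["conf"],2),np.round(r["position"],1),atz(n,r["position"],z).round(4))
A=cv2.resize(a[210:360,230:380],(400,400),interpolation=cv2.INTER_CUBIC);B=cv2.resize(b[150:270,270:390],(400,400),interpolation=cv2.INTER_CUBIC)
cv2.imwrite("pics/c7.png",np.hstack([A,B])[:,:,::-1])
```

```text
side pad_face 0.47 [318.5 291.6] [ 0.6115 -0.0764  0.05  ]
side door_tab 0.98 [274.2 279.4] [ 0.5438 -0.0433  0.085 ]
```

View pics/c7.png

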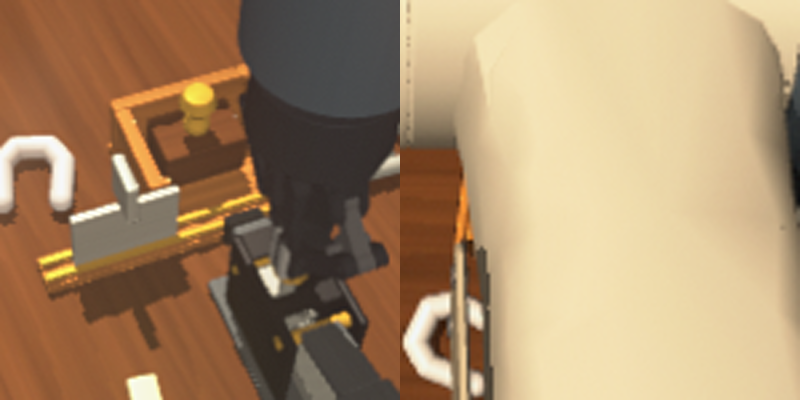

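Emit:
drive_tool(series=[0,0,0,0,0,0,0,0,0,0,0,0,0,0,0,0,0,0,0,0,0,0,0,0,0,0,0,0,0,0,0,0,0,0,0,0,0,-1.5,0,0,0,0,0,0,-4,0,0,0,0,2.5,2.2,-5,0,0,0,0,6,5.2,-5,0,0,0,0,9,8,-5,0,0,0,0,10,8.8,-5,0,0,0,0,10,8.8,-5,0,0,0,0])

```text
clock: 15.7
tool_pos: [0.5168, -0.0419, 0.313]
eef_rot: [[-0.996, 0.094, 0.002], [0.094, 0.996, 0.0], [-0.002, 0.0, -1.0]]
ft_force: [-0.1, 0.6, 0.1]
finger_gap: 0.0001
gripper_force: 0.0
```

Run:
```python
from h import *
a=save("side","s8.png"); b=save("wrist","w8.png")
for n in("side","wrist"):
  for k,z in dict(pad_face=.05,door_tab=.085,release_top=.096,compartment=.008).items():
    for r in bot.pinpoint(n,k)[:1]: print(n,k,round(r["conf"],2),np.round(r["position"],1),atz(n,r["position"],z).round(4))
A=cv2.resize(a[200:350,230:380],(400,400),interpolation=cv2.INTER_CUBIC);B=cv2.resize(b,(400,400),interpolation=cv2.INTER_AREA)
cv2.imwrite("pics/c8.png",np.hstack([A,B])[:,:,::-1])
```

```text
side pad_face 0.65 [320.  292.4] [ 0.613  -0.0789  0.05  ]
side door_tab 0.66 [276.6 281.3] [ 0.5456 -0.0484  0.085 ]
side release_top 0.74 [319.1 294.6] [ 0.5906 -0.1074  0.096 ]
side compartment 0.74 [310.2 296.6] [ 0.6099 -0.0557  0.008 ]
wrist release_top 0.49 [167.4 360.7] [ 0.6101 -0.137   0.096 ]
```

View pics/c8.png

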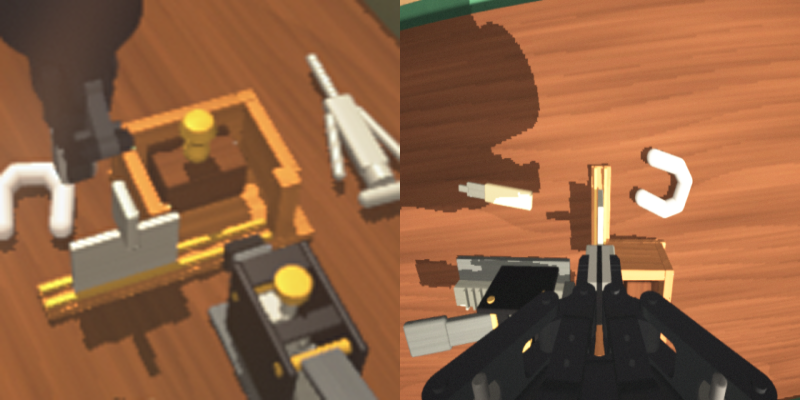

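Jaw is fully back (pad at the start position), and the fingers stand beside the tab over the rails. I'll lower and push.

Emit:
drive_tool(series=[0,0,2,0,0,0,0,0,0,4.2,0,0,0,0,0,0,5.4,0,0,0,0,0,0,5.6,0,0,0,0,-0.8,0,5.6,0,0,0,0,-1.6,0,5.6,0,0,0,0,-2.4,0,5.6,0,0,0,0,-3.4,0,5.6,0,0,0,0,-4.4,0,5.6,0,0,0,0,-5.4,0,5.6,0,0,0,0,-6.2,0,5.6,0,0,0,0,-6.8,0,5.6,0,0,0,0])

```text
clock: 17.7
tool_pos: [0.5849, -0.0486, 0.256]
eef_rot: [[-0.995, 0.095, -0.0], [0.095, 0.995, -0.0], [0.0, -0.0, -1.0]]
ft_force: [-3.1, -0.9, 1.3]
finger_gap: -0.0
gripper_force: 1.2
```

Emit:
drive_tool(series=[-0.3,0,0,0,0,0,0,-0.6,0,0,0,0,0,0,-0.8,0,0,0,0,0,0,-0.8,0,0,0,0,0,0])

```text
clock: 18.2
tool_pos: [0.5925, -0.0491, 0.2561]
eef_rot: [[-0.995, 0.095, 0.0], [0.095, 0.995, 0.0], [-0.0, 0.0, -1.0]]
ft_force: [-2.7, -0.6, 0.2]
finger_gap: -0.0001
gripper_force: 0.7
```

Still 2–3 N (sliding); I'll continue to the stop.

Emit:
drive_tool(series=[-0.2,0,0,0,0,0,0,-0.4,0,0,0,0,0,0,-0.5,0,0,0,0,0,0,-0.5,0,0,0,0,0,0])

```text
clock: 18.7
tool_pos: [0.5975, -0.0496, 0.2561]
eef_rot: [[-0.995, 0.095, 0.0], [0.095, 0.995, 0.0], [-0.0, 0.0, -1.0]]
ft_force: [-2.1, -0.3, -0.3]
finger_gap: 0.0001
gripper_force: 0.7
```

Emit:
drive_tool(series=[-0.15,0,0,0,0,0,0,-0.3,0,0,0,0,0,0,-0.4,0,0,0,0,0,0,-0.4,0,0,0,0,0,0])

```text
clock: 19.2
tool_pos: [0.6012, -0.05, 0.2561]
eef_rot: [[-0.995, 0.095, -0.001], [0.095, 0.995, 0.0], [0.001, 0.0, -1.0]]
ft_force: [-3.4, 0.3, 0.3]
finger_gap: 0.0001
gripper_force: 1.8
```

Emit:
drive_tool(series=[-0.15,0,0,0,0,0,0,-0.3,0,0,0,0,0,0,-0.3,0,0,0,0,0,0])

```text
clock: 19.58
tool_pos: [0.6024, -0.0502, 0.2561]
eef_rot: [[-0.995, 0.095, -0.006], [0.095, 0.995, 0.0], [0.006, -0.0, -1.0]]
ft_force: [-12.2, 2.5, 7.3]
finger_gap: -0.0004
gripper_force: 6.4
```

Force rose to 12 N at the hard stop. Backing off and up.

Emit:
drive_tool(series=[0.3,0,0,0,0,0,0,1.2,0,0,0,0,0,0,2.2,0,0,0,0,0,0,2.5,0,-2,0,0,0,0,3.5,0,-5,0,0,0,0,8,0,-9,0,0,0,0,13,0,-12,0,0,0,0,18,0,-14,0,0,0,0,20,0,-14,0,0,0,0,20,0,-14,0,0,0,0])

```text
clock: 20.82
tool_pos: [0.4039, -0.0314, 0.3972]
eef_rot: [[-0.996, 0.094, 0.003], [0.094, 0.996, 0.001], [-0.003, 0.001, -1.0]]
ft_force: [0.4, 0.7, 0.2]
finger_gap: -0.0
gripper_force: 0.0
```

Run:
```python
from h import *
a=save("side","s9.png"); b=save("top","t9.png")
A=cv2.resize(a[200:400,220:420],(400,400),interpolation=cv2.INTER_CUBIC);B=cv2.resize(b[130:280,270:420],(400,400),interpolation=cv2.INTER_CUBIC)
cv2.imwrite("pics/c9.png",np.hstack([A,B])[:,:,::-1])
```

```text
(no output)
```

View pics/c9.png

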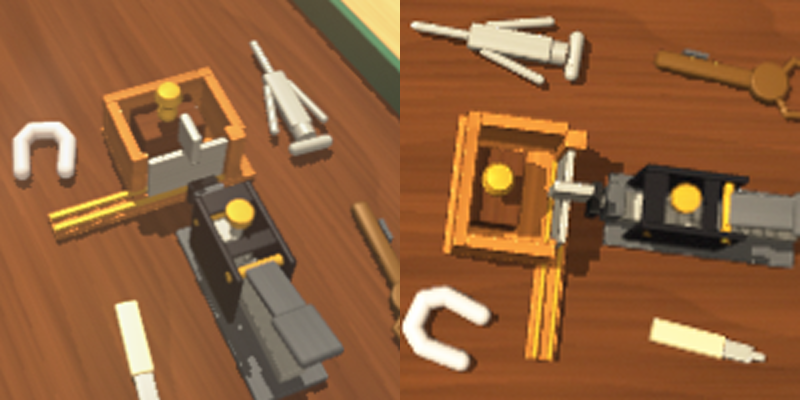

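The door stands against its post, the jaw is back, the cradle is at the back wall, and the tools are where they were.

```bash
python3 -c "
from cell import bot
print(bot.job_done())"
```

```text
the job is handed in; nothing more can be done
None
```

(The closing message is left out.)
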